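# Roll a bottle into a guarded bottle roller with a pusher

## Robot

A 6-joint arm with a two-finger parallel gripper is mounted at the origin on a cart in front of the work surface, level with it; the furniture and walls round the work are solid. World frame = base frame: x ahead of the robot, y to its left, z up, the work surface at z = 0. Lengths are in m, angles in degrees, forces in N, time in s.
With the tool pointing down it reaches from about 0.375 to 0.975 m from the base axis. Payload 3.8 kg.
Tool frame: the origin (TCP) lies where the fingers leave the gripper's body, on its centre line; the fingertips stand 64 mm ahead of it and the grasp point (between the pads) lies 45 mm ahead of it; x points along the fingers, y is the direction in which the jaws open and shut, and the axes are right-handed (so a half turn about x gives the same grasp; the last joint's range is limited). The gripper opens to 88 mm and grips with 3 to 60 N. Pads are 18 mm wide; open, the fingers measure 123 mm over their backs; the gripper's body (75 mm by 187 mm) begins 45 mm behind the grasp point.
Start: joints at [67.787, 15.12, 91.902, -0, 72.978, -2.114], TCP at [0.232, 0.634, 0.303] pointing down, gripper open.
Joint ranges: [-150.88, 150.88], [-54.13, 125.18], [17.81, 147.31], [-75.09, 255.09], [0, 152.58], [-146.25, 146.25]. Speed limits (degrees/s): [147.25, 147.25, 180, 180, 180, 180].

## Interface

Orientations are given as a 3x3 rotation matrix whose columns are the frame's x, y, z axes.
In Python, from cell import manip gives the robot as it stands.
- The arm moves only by the tool arm_command, never from a script. Its argument "rows" is a list of rows, each a list of 7 numbers: the shift along the tool's x, y, z in mm, then the turn, a rotation vector about the tool's x, y, z in degrees, then the opening, from 0 (shut) to 1 (fully open). A call has 1 to 12 rows; each row is the pose to reach, as a shift and turn from the pose commanded when the call began, along the tool's axes at that moment; what a row does not reach only later rows make up. A row lasts 1/12 s, in which the tool goes at most 41.7 mm and 7.16 degrees, less where a joint would pass 70% of its speed; a pose out of reach is approached as far as the arm can. A call with a gripper value outside its range is refused whole. The fingers move at their own pace and stop on an object; "grip_force" is the grip in N (left out, the last holds). Time passes only in rows, so rows that repeat a pose let the fingers close. It gives the time, the measured TCP pose, the force and the opening at its end, in the units of the state.
- manip.read_state(): the state, without advancing time (a new reading comes with each control period).
- manip.get_image(name): name is "scene" or "top" or "wrist"; returns a dict with "frame" (480x640x3 uint8, blue, green, red), "camera_matrix" (3x3 intrinsics, pixels), "distortion" ([k1, k2, p1, p2, k3] as OpenCV has them; the pictures are not rectified), "T" (4x4, takes a point from camera to world coordinates); the wrist camera has in their place "hand_eye" (4x4, takes a point from camera to tool coordinates, whose origin is the TCP and whose axes are the tool frame's). Camera axes: x right, y up, looking along -z (the intrinsics and any distortion apply to the point x, -y, -z); pixel columns grow to the right and rows downward; lengths in m; the calibration is good to about 2 mm. A picture is of the moment at which its call begins: read the wrist's pose just before it. There is no depth.
- manip.finish_job(): hands the job in, once; it reports no verdict.
The state is a dict: "clock": time; "joint_pos": joint angles; "joint_vel": joint speeds; "joint_efforts": joint torques, N m; "eef_pos": TCP position; "ee_rot": TCP orientation; "force": force on the tool from outside, world axes, zero at the start; "torque": the same for the moment, N m; "finger_gap": finger opening in m.
Only numpy, scipy, OpenCV 4.12 (cv2) and the standard library are available. Lean on these libraries where they do the work, as an engineer would, in place of code of your own. Each camera call takes 0.05 s, during which the arm holds its last target.

## Task

Pick up the pusher by its leaning handle and, with its upright blade, gently roll the lying bottle up the infeed and in under the guard until it drops into the valley between the two rollers and stays there. Keep the gripper itself off the bottle and do not shove the bottle hard or let it race. Then set the pusher back down upright, wholly on its white plastic mat, let go, and leave the other glassware and bottles alone.

Things in the scene. Friction and masses are not known exactly. Their poses are not given: they have to be found in the camera images.
- roller: Fixed bottle roller on a grey 260 x 190 mm base plate. Origin on the bench under the middle of the valley between two black rollers (fast, not turning). x: level, the rolling direction from infeed to rollers; y along the rollers; z up. Rollers diameter 30, length 150, axes at x = -22 and +22, crests 47 mm up. No stop beyond the second roller: a bottle that comes fast rolls over it.
- roller_seat (a point): Where the bottle's centre belongs: midway between the rollers, 71 mm above the bench. Axes as the roller's. On the way there the bottle's centre passes the first roller's crest (x = -22 mm, 77 mm up) and then drops about 6 mm.
- infeed_start (a point): Middle of the low end of the infeed deck's top (roller's x = -182, 39 mm up). The plain deck rises 3 degrees from here to x = -32 mm (46.5 mm up). Side guides: inner faces at y = +-68, tops 57 mm up. Two steel stops here, 42 to 66 mm either side of the middle, tops 64 mm up, hold the bottle; the 84 mm gap between them is open for the pusher.
- guard_edge (a point): Middle of the front edge of the flat clear guard over the rollers (roller's x = -85, 138 mm up). The guard runs from x = -88 to +53 mm, 186 wide; underside of its steel edges 133, top 143 mm up; thin posts at y = +-84 carry it. Nothing stands above or before it.
- bottle_mid (a point): Centre (on the axis, half-way along) of the white plastic bottle with red cap, diameter 60, length 118 mm, about 0.16 kg, lying across the infeed, its own z axis (foot to cap) along the roller's -y. It starts at the stops, centre 150 mm before the seat, 71 mm up, and may roll back to them if let go on the slope.
- bottle: The same bottle; origin at the centre of its foot, z axis from foot to cap.
- pusher: Loose pusher, 0.2 kg; origin under the middle of the blade's front face; x the way it pushes, z up. Aluminium blade 64 wide (y), 56 high, its flat face at x = 0; sole 64 wide, 6 thick, x = -80 to 0, on which it stands alone. Black handle 26 wide (y), 20 deep, from x = -35, 4 mm up, leaning BACK 30 degrees from vertical to x = -110, 134 mm up.
- pusher_grip (a point): Point on the middle of the pusher's handle to grip by, 95 mm along it: in the pusher's frame x = -82.5, y = 0, z = 86 mm. Axes as the pusher's. Gripper in line with the handle (leaning 30 degrees), fingers closing along y on the 26 mm width.
- pusher_sole (a point): Middle of the underside of the pusher's sole (40 mm behind the blade's face). Axes as the pusher's.
- mat_top (a point): Centre of the top of the pusher's flat black white plastic mat, fixed, 150 mm along its x by 130 mm along its y, 3 mm thick on the bench. The pusher starts with its sole's middle about over this point.
- beaker: Bystander: empty clear glass beaker, 80 across, 91 high; origin under its centre.
- flask: Bystander: stoppered conical flask, 64 across, 121 high; origin under its centre.
- amber: Bystander: brown reagent bottle with black cap, 46 across, 91 high; origin under its centre.
There are look-alikes about, which are no part of the job. What is shaped like the pusher but green or pink is not meant.

How it is judged:
By the outcome, as a careful person would: the job done as asked, in the order asked, and still so for the second after the job is handed in, with the robot touching nothing.
It also fails if it takes over 53 s, if anything falls off the work surface, if the arm or the gripper's body presses on something with over 40 N, if the wrist force passes 120 N, or if a joint passes its speed limit or range.

## Working session

There is one attempt and no reset: what is moved stays moved. The work goes in short steps, Python scripts to look and compute and a tool call to move; the robot and the scene stay as the last step left them, time stands still between calls to the robot, and variables do not carry over. Pictures are saved under pics/ and viewed, and the job is handed in when it is done.

Besides the shell and the picture viewer there is one more tool, called after "Emit:" as name(argument=value, ...), one argument or row to a line, values as JSON. arm_command: Moves the arm, as the interface text tells. Its arguments: {"type":"object","properties":{"rows":{"type":"array","items":{"type":"array","items":{"type":"number"}}},"grip_force":{"type":"number"}},"required":["rows"]}

```bash
ls; mkdir -p pics; python3 - <<'E'
from cell import manip
import cv2,numpy as np,pickle
print(manip.read_state())
for n in("scene","top","wrist"):
    d=manip.get_image(n); cv2.imwrite(f"pics/{n}0.png",d["frame"]); pickle.dump(d,open(f"{n}0.pkl","wb"))
    print(n,{k:np.round(v,4).tolist() for k,v in d.items() if k!="frame"})
E
```

```text
pics
{'clock': 0.0, 'joint_pos': array([ 6.77854739e+01,  1.51665988e+01,  9.19808137e+01, -7.16140072e-04,
        7.29787810e+01, -2.11475068e+00]), 'joint_vel': array([-0.05899634,  0.17217017,  0.06314489, -0.02306323,  0.02764204,
        0.02855392]), 'joint_efforts': array([ 4.14496299e-04, -5.02108777e+01, -3.56873667e+01,  7.29077007e-02,
        2.92533101e-02, -1.76557260e-04]), 'eef_pos': array([0.2317604 , 0.63335132, 0.30142212]), 'ee_rot': array([[-8.21642559e-04,  3.43651661e-01,  9.39096832e-01],
       [-2.04352683e-03,  9.39094612e-01, -3.43652636e-01],
       [-9.99997574e-01, -2.20142920e-03, -6.93387116e-05]]), 'force': array([0.62128913, 0.03327383, 0.541037  ]), 'torque': array([ 0.01820292, -0.00680904, -0.00701012]), 'finger_gap': 0.08821643947110139}
scene {'camera_matrix': [[512.3539, 0.0, 326.7937], [0.0, 512.3539, 239.4354], [0.0, 0.0, 1.0]], 'distortion': [-0.0717, 0.0, 0.0, 0.0, 0.0], 'T': [[0.7878, 0.3488, -0.5077, -0.18], [-0.616, 0.4522, -0.6451, -0.819], [0.0046, 0.8209, 0.571, 0.876], [0.0, 0.0, 0.0, 1.0]]}
top {'camera_matrix': [[503.1211, 0.0, 312.5941], [0.0, 503.1211, 242.3249], [0.0, 0.0, 1.0]], 'distortion': [-0.1194, 0.0, 0.0, 0.0, 0.0], 'T': [[-0.0247, 0.9975, -0.0663, 0.3939], [-0.9997, -0.0243, 0.0069, 0.0682], [0.0053, 0.0665, 0.9978, 1.4355], [0.0, 0.0, 0.0, 1.0]]}
wrist {'camera_matrix': [[426.9963, 0.0, 312.0695], [0.0, 426.9963, 239.4456], [0.0, 0.0, 1.0]], 'distortion': [-0.0858, 0.0, 0.0, 0.0, 0.0], 'hand_eye': [[-0.0003, 0.2596, -0.9657, -0.0821], [1.0, 0.0004, -0.0002, 0.0006], [0.0003, -0.9657, -0.2596, -0.0667], [0.0, 0.0, 0.0, 1.0]]}
```

View pics/scene0.png

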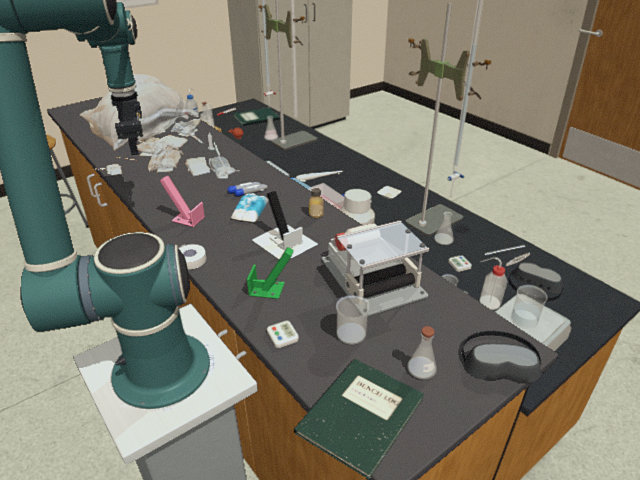

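View pics/top0.png

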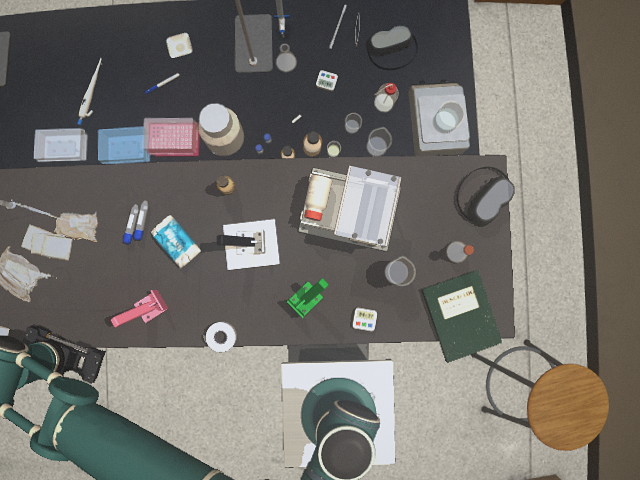

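View pics/wrist0.png

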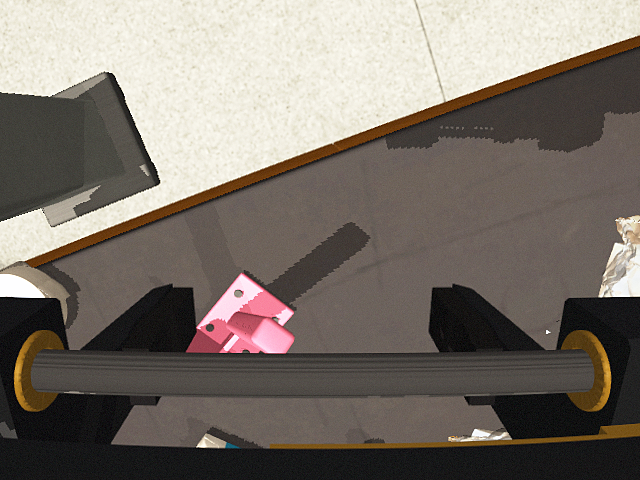

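In the top image there are three pusher shapes: pink at (140,308), green at (308,297), and aluminium with a black handle on the white mat at (250,243). The last fits the description, so I'll confirm it in an enlarged crop.

```bash
python3 - <<'E'
import cv2
a=cv2.imread("pics/top0.png")[150:280,200:420]; cv2.imwrite("pics/topc.png",cv2.resize(a,None,fx=3.6,fy=3.6,interpolation=cv2.INTER_CUBIC))
a=cv2.imread("pics/scene0.png")[170:320,230:440]; cv2.imwrite("pics/scenec.png",cv2.resize(a,None,fx=3.8,fy=3.8,interpolation=cv2.INTER_CUBIC))
E
```

```text
(no output)
```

View pics/topc.png

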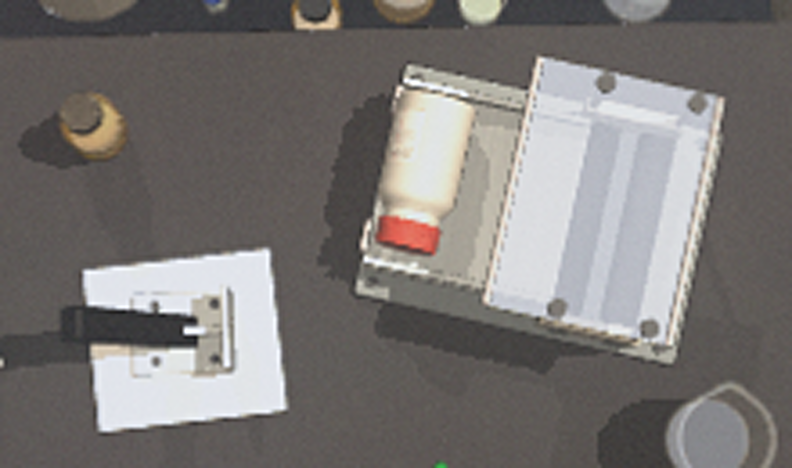

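View pics/scenec.png

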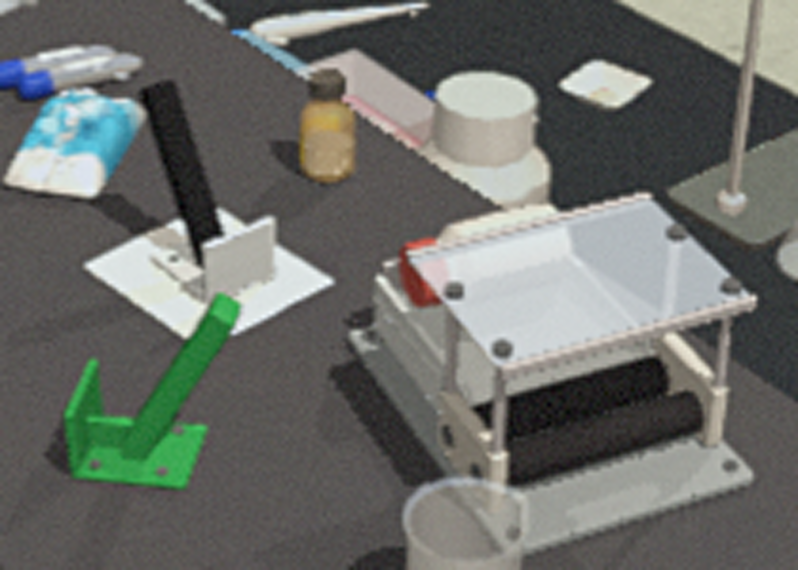

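```bash
cat > H.py <<'E'
import numpy as np,cv2,pickle
from scipy.optimize import least_squares
def proj(d,P,T=None):
    T=d["T"] if T is None else T
    Pc=(np.atleast_2d(P)-T[:3,3])@T[:3,:3]
    q=Pc*[1,-1,-1]
    return cv2.projectPoints(q.reshape(-1,1,3),np.zeros(3),np.zeros(3),d["camera_matrix"],np.array(d["distortion"]))[0].reshape(-1,2)
def pl(p,L,z0=0):
    c,s=np.cos(p[2]),np.sin(p[2]); L=np.atleast_2d(L).astype(float)/1000
    return np.c_[p[0]+c*L[:,0]-s*L[:,1],p[1]+s*L[:,0]+c*L[:,1],L[:,2]+z0]
def fit(obs,p0,z0=0):
    # obs: list of (cam dict, local pts mm, pixels)
    f=lambda p:np.concatenate([(proj(d,pl(p,L,z0))-px).ravel() for d,L,px in obs])
    r=least_squares(f,p0,loss='soft_l1'); return r.x,r.fun.reshape(-1,2)
def load(n): return pickle.load(open(n+".pkl","rb"))
ROLL=[(-88,93,143),(53,93,143),(53,-93,143),(-88,-93,143)]
MAT=[(-75,65,3),(75,65,3),(75,-65,3),(-75,-65,3)]
def cyl(x,y0,y1,z,r):
    return None
E
cat > fit0.py <<'E'
from H import *
T,S=load("top0"),load("scene0")
tc=lambda a:(np.array(a,float)+.5)/3.6-.5+[200,150]
sc=lambda a:(np.array(a,float)+.5)/3.8-.5+[230,170]
# roller
pr,f=fit([(T,ROLL,tc([(539,57),(724,97),(672,348),(485,302)])),(S,ROLL,sc([(648,195),(755,299),(498,365),(410,256)]))],[.55,-.1,-1.7])
print("roller",np.round(pr[:2],4),np.degrees(pr[2]));print(f.round(1).tolist())
pm,f=fit([(T,MAT,tc([(82,270),(268,248),(288,410),(100,432)])),(S,[(75,65,3),(75,-65,3),(-75,-65,3)],sc([(333,282),(192,338),(85,267)]))],[.55,.1,-1.6])
print("mat",np.round(pm[:2],4),np.degrees(pm[2]));print(f.round(1).tolist())
PT=[(0,32,59),(0,-32,59),(-80,32,9),(-80,-32,9)]
PS=[(0,32,59),(0,-32,59),(0,32,3),(0,-32,3)]
pp,f=fit([(T,PT,tc([(233,287),(234,373),(132,292),(133,376)])),(S,PS,sc([(274,218),(206,244),(276,262),(209,296)]))],[.55,.1,-1.6])
print("pusher",np.round(pp[:2],4),np.degrees(pp[2]));print(f.round(1).tolist())
pickle.dump((pr,pm,pp),open("fit.pkl","wb"))
def dr(im,d,P,col,off,s,close=True):
    q=((proj(d,P)-off+.5)*s-.5); cv2.polylines(im,[np.round(q*8).astype(np.int32)],close,col,1,cv2.LINE_AA,3)
for n,d,off,s in(("topc",T,[200,150],3.6),("scenec",S,[230,170],3.8)):
    im=cv2.imread(f"pics/{n}.png")
    dr(im,d,pl(pr,ROLL),(0,0,255),off,s)
    for z in(39,):dr(im,d,pl(pr,[(-182,68,39),(-32,68,46.5),(-32,-68,46.5),(-182,-68,39)]),(0,255,0),off,s)
    for x in(-22,22):dr(im,d,pl(pr,[(x,75,47),(x,-75,47)]),(255,0,255),off,s,False)
    dr(im,d,pl(pr,[(-150,59,101),(-150,-59,101)]),(255,0,0),off,s,False)
    dr(im,d,pl(pm,MAT),(0,0,255),off,s)
    dr(im,d,pl(pp,[(0,32,3),(0,32,59),(0,-32,59),(0,-32,3)]),(0,255,0),off,s)
    dr(im,d,pl(pp,[(0,32,3),(-80,32,3),(-80,-32,3),(0,-32,3)]),(0,255,0),off,s)
    dr(im,d,pl(pp,[(-35,0,7),(-110,0,137)]),(255,0,255),off,s)
    cv2.imwrite(f"pics/{n}_o.png",im)
E
python3 fit0.py
```

```text
roller [ 0.5683 -0.1025] -104.38031157053945
[[-0.6, -0.6], [0.6, 0.5], [-0.0, -0.1], [-1.3, 0.5], [-0.0, -0.5], [1.0, 0.7], [0.9, 1.9], [-1.1, -0.9]]
mat [0.4886 0.2353] -84.90102354496729
[[-0.0, -0.1], [0.2, 0.0], [-0.4, 0.2], [-0.4, -0.0], [0.0, 0.0], [2.8, 3.5], [-0.8, -0.3]]
pusher [0.4942 0.1946] -89.71783896894935
[[-1.6, -0.6], [-1.4, -1.3], [0.1, 0.5], [0.3, -0.5], [0.2, 0.7], [-0.3, 1.5], [0.1, 4.9], [-0.2, 3.8]]
```

View pics/topc_o.png

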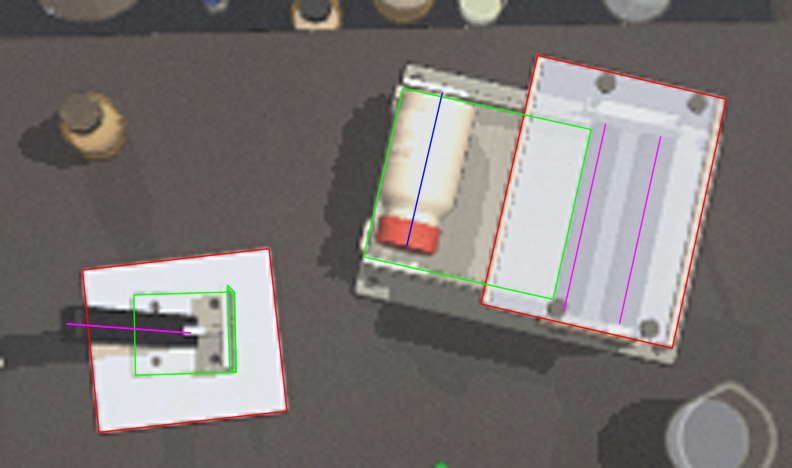

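View pics/scenec_o.png

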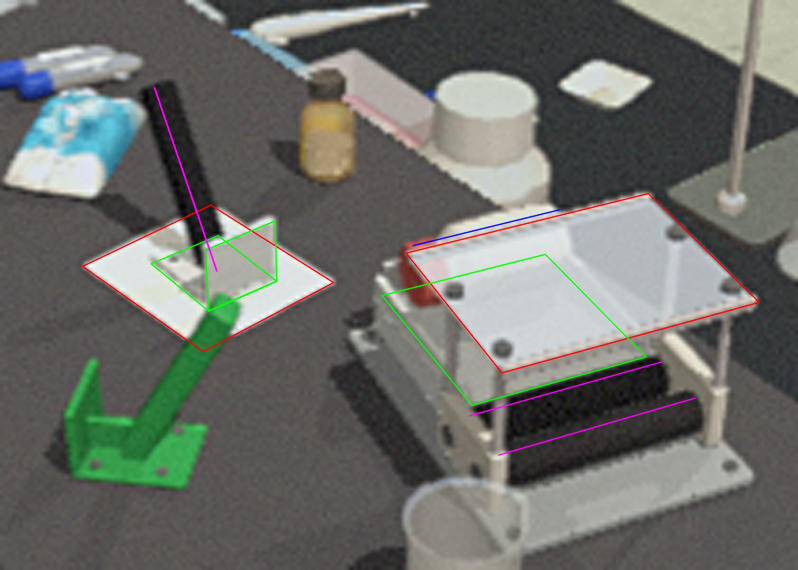

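```bash
cat >> H.py <<'E'
from scipy.spatial.transform import Rotation as R
def state():
    from cell import manip
    return manip.read_state()
def Rpush(yaw,pitch=0):
    "tool orientation for pusher yaw (rad): x down the handle, y = pusher y"
    f=np.array([np.cos(yaw),np.sin(yaw),0]);u=np.array([0,0,1.])
    x=.5*f-np.sqrt(3)/2*u; y=np.cross(u,f); return np.c_[x,y,np.cross(x,y)]
def tcp_for(p,z,along=112):
    "TCP for pusher at p=(x,y,yaw), sole at height z (m)"
    s=along+45; return pl(p,[(-35-s*.5,0,4+s*np.sqrt(3)/2)],z)[0]
def delta(Rt,pt,s=None):
    s=s or state(); R0=s["ee_rot"]
    d=R0.T@(np.asarray(pt)-s["eef_pos"])*1000
    w=R.from_matrix(R0.T@Rt).as_rotvec(degrees=True)
    print("t=%.2f"%s["clock"],"shift",d.round(1),"|%.0f|"%np.linalg.norm(d),"turn",w.round(2),"|%.1f|"%np.linalg.norm(w),"F",np.round(s["force"],1),"gap",round(s["finger_gap"],4),"q",np.round(s["joint_pos"],1))
E
python3 - <<'E'
from H import *
pr,pm,pp=pickle.load(open("fit.pkl","rb"))
p=[pp[0],pp[1],np.radians(-89)]
Rt=Rpush(p[2]); t=tcp_for(p,.003); print(t)
delta(Rt,t-Rt[:,0]*.12)
E
```

```text
[0.49219193 0.30807772 0.14296599]
t=0.15 shift [  55.  -160.1  334.8] |375| turn [ 67.26 -26.21 -17.93] |74.4| F [ 0.2 -1.1 -0. ] gap 0.0883 q [67.8 15.2 92.   0.  73.  -2.1]
```

Emit:
arm_command(
  rows=[
    [5,-13,28,5.6,-2.2,-1.5,1],
    [9,-27,56,11.2,-4.4,-3,1],
    [14,-40,84,16.8,-6.6,-4.5,1],
    [18,-53,112,22.4,-8.7,-6,1],
    [23,-67,140,28,-10.9,-7.5,1],
    [28,-80,167,33.6,-13.1,-9,1],
    [32,-93,195,39.2,-15.3,-10.5,1],
    [37,-107,223,44.8,-17.5,-12,1],
    [41,-120,251,50.4,-19.7,-13.4,1],
    [46,-133,279,56,-21.8,-14.9,1],
    [50,-147,307,61.6,-24,-16.4,1],
    [55,-160,335,67.3,-26.2,-17.9,1],
  ],
)

```text
clock: 1.15
eef_pos: [0.4922, 0.3674, 0.2474]
ee_rot: [[0.008, 1.0, 0.01], [-0.5, 0.013, -0.866], [-0.866, 0.002, 0.5]]
force: [0.3, -0.3, 0.7]
finger_gap: 0.0884
```

Emit:
arm_command(
  rows=[
    [0,0,0,0,0,0,1],
    [0,0,0,0,0,0,1],
    [0,0,0,0,0,0,1],
  ],
)

```text
clock: 1.4
eef_pos: [0.4913, 0.3686, 0.2473]
ee_rot: [[0.008, 1.0, 0.015], [-0.498, 0.017, -0.867], [-0.867, -0.0, 0.498]]
force: [-0.0, -0.2, -0.3]
finger_gap: 0.0881
```

```bash
cat > look.py <<'E'
import sys
from H import *
from cell import manip
n=sys.argv[1]; s=manip.read_state(); d=manip.get_image("wrist")
M=np.eye(4);M[:3,:3]=s["ee_rot"];M[:3,3]=s["eef_pos"]; d["T"]=M@d["hand_eye"]
pickle.dump(d,open(n+".pkl","wb")); 
pr,pm,pp=pickle.load(open("fit.pkl","rb")); p=[pp[0],pp[1],np.radians(-89)]
im=d["frame"].copy()
if len(sys.argv)>2:
    for P in([(0,32,3),(0,32,59),(0,-32,59),(0,-32,3)],[(0,32,3),(-80,32,3),(-80,-32,3),(0,-32,3)],[(-35,0,7),(-110,0,137)]):
        cv2.polylines(im,[np.round(proj(d,pl(p,P))).astype(np.int32)],False,(0,255,0),1)
cv2.imwrite(f"pics/{n}.png",im)
Rt=Rpush(p[2]); t=tcp_for(p,.003); delta(Rt,t-Rt[:,0]*.12,s)
E
python3 look.py w1 o
```

```text
t=1.40 shift [ 0.6 -0.2  0.3] |1| turn [-0.01 -0.14  0.01] |0.1| F [-0.  -0.2 -0.3] gap 0.0881 q [ 44.   21.9  93.1 -21.4  86.7  48.4]
```

View pics/w1.png

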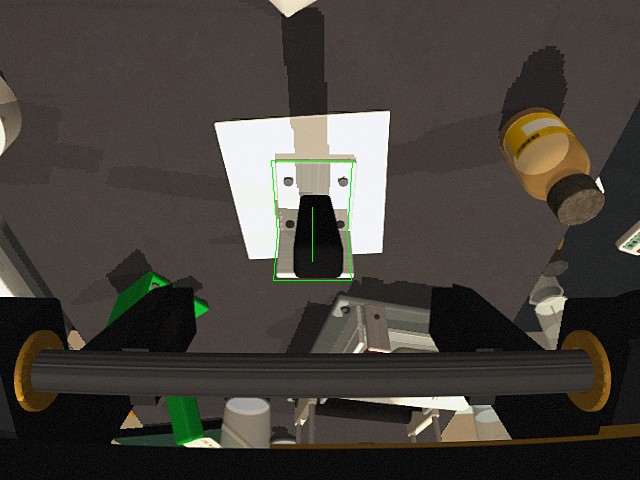

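```bash
python3 - <<'E'
import cv2,pickle
a=pickle.load(open("w1.pkl","rb"))["frame"][130:300,220:400]; cv2.imwrite("pics/w1c.png",cv2.resize(a,None,fx=3.5,fy=3.5,interpolation=cv2.INTER_CUBIC))
E
```

```text
(no output)
```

View pics/w1c.png

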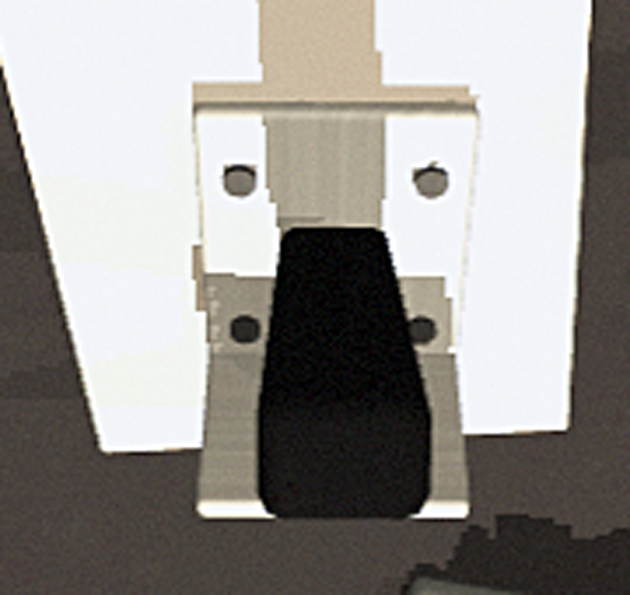

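```bash
python3 - <<'E'
from H import *
d=load("w1"); pr,pm,pp=load("fit")
wc=lambda a:(np.array(a,float)+.5)/3.5-.5+[220,130]
L=[(-80,-32,6),(-80,32,6),(0,-32,56),(0,32,56)]
p,f=fit([(d,L,wc([(194,108),(478,108),(199,518),(469,517)]))],[*pp[:2],-1.55],.003)
print(p[:2],np.degrees(p[2]),f.round(2).tolist())
# handle end corners: axis end (-110,0,134); half depth 10 perp
P=pl(p,[(-110-8.7,-13,134-5),(-110-8.7,13,134-5),(-110+8.7,-13,139),(-110+8.7,13,139)],.003)
print((( proj(d,P)-[220,130]+.5)*3.5-.5).round(0).tolist())
M=[(-75,65,3),(75,65,3),(75,-65,3),(-75,-65,3)]
q=proj(d,pl(pm,M)); print(q.round(1).tolist())
pickle.dump(p,open("pw.pkl","wb"))
Rt=Rpush(p[2]); t=tcp_for(p,.003); print(t); delta(Rt,t-Rt[:,0]*.03); delta(Rt,t)
E
```

```text
[0.49676243 0.19844637] -89.11654301971375 [[-0.87, 0.2], [0.64, 0.35], [-0.28, -0.48], [0.44, -0.09]]
[[252.0, 374.0], [432.0, 374.0], [253.0, 506.0], [430.0, 506.0]]
[[386.8, 114.6], [379.3, 254.9], [246.7, 261.4], [211.1, 126.2]]
[0.49501242 0.31193287 0.14296599]
t=1.45 shift [89.3  2.9 -2.6] |89| turn [ 0.11 -0.16 -0.1 ] |0.2| F [-0.2  0.9  0.4] gap 0.0881 q [ 44.   21.8  93.1 -21.4  86.7  48.4]
t=1.45 shift [119.3   2.8  -2.5] |119| turn [ 0.11 -0.16 -0.1 ] |0.2| F [-0.2  0.9  0.4] gap 0.0881 q [ 44.   21.8  93.1 -21.4  86.7  48.4]
```

Emit:
arm_command(
  rows=[
    [15,1,-1,0,0,0,1],
    [38,2,-2,0,0,0,1],
    [60,2.8,-2.5,0,0,0,1],
    [80,2.8,-2.5,0,0,0,1],
    [95,2.8,-2.5,0,0,0,1],
    [105,2.8,-2.5,0,0,0,1],
    [112,2.8,-2.5,0,0,0,1],
    [118,2.8,-2.5,0,0,0,1],
    [118,2.8,-2.5,0,0,0,1],
    [118,2.8,-2.5,0,0,0,1],
  ],
)

```text
clock: 2.28
eef_pos: [0.4956, 0.3125, 0.1447]
ee_rot: [[0.01, 1.0, 0.014], [-0.498, 0.017, -0.867], [-0.867, 0.002, 0.498]]
force: [-0.1, 0.2, -0.1]
finger_gap: 0.0878
```

```bash
python3 - <<'E'
from H import *
p=load("pw");Rt=Rpush(p[2]); t=tcp_for(p,.003);delta(Rt,t)
E
python3 look.py w2; python3 - <<'E'
from H import *
from cell import manip
d=manip.get_image("scene");a=d["frame"][160:310,220:360];cv2.imwrite("pics/s2.png",cv2.resize(a,None,fx=4,fy=4,interpolation=2))
E
```

```text
t=2.28 shift [ 1.7 -0.6 -0.4] |2| turn [ 0.05 -0.15 -0.15] |0.2| F [-0.1  0.2 -0.1] gap 0.0878 q [ 40.3  24.2 101.9 -23.6  75.1  49.7]
t=2.28 shift [-116.4   -3.3    2.6] |116| turn [-0.06 -0.15 -0.09] |0.2| F [-0.1  0.2 -0.1] gap 0.0878 q [ 40.3  24.2 101.9 -23.6  75.1  49.7]
```

View pics/w2.png

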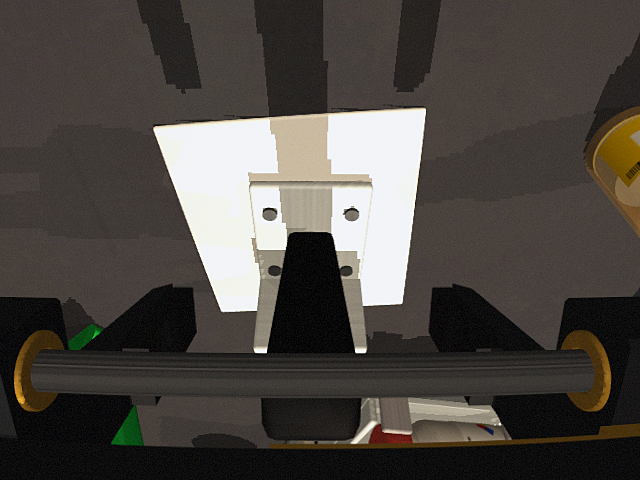

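View pics/s2.png

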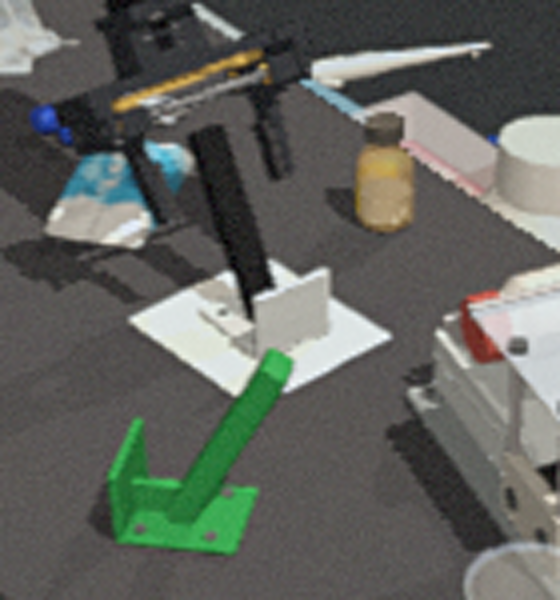

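The handle sits centred between the open fingers (wrist image column ~312; blade top at row 350), so I'm closing.

Emit:
arm_command(
  rows=[
    [0,0,0,0,0,0,0.6],
    [0,0,0,0,0,0,0.45],
    [0,0,0,0,0,0,0.3],
    [0,0,0,0,0,0,0.2],
    [0,0,0,0,0,0,0.1],
    [0,0,0,0,0,0,0.1],
    [0,0,0,0,0,0,0.1],
    [0,0,0,0,0,0,0.1],
  ],
  grip_force=35,
)

```text
clock: 3.05
eef_pos: [0.4954, 0.3119, 0.1441]
ee_rot: [[0.009, 1.0, 0.014], [-0.498, 0.017, -0.867], [-0.867, 0.001, 0.498]]
force: [0.3, -0.1, 0.2]
finger_gap: 0.0372
```

```bash
python3 - <<'E'
from H import *
pr,pm,pp=load("fit");p=load("pw")
s=state()
pickle.dump({k:s[k] for k in("eef_pos","ee_rot")},open("grasp.pkl","wb"))
delta(Rpush(p[2]),tcp_for(p,.003))
Rt=s["ee_rot"]; delta(Rt,s["eef_pos"]+[0,0,.10])
E
```

```text
t=3.05 shift [ 1.  -0.4 -0.6] |1| turn [ 0.04 -0.11 -0.1 ] |0.2| F [ 0.3 -0.1  0.2] gap 0.0372 q [ 40.2  24.2 101.9 -23.6  75.1  49.7]
t=3.05 shift [-86.7   0.1  49.8] |100| turn [0. 0. 0.] |0.0| F [ 0.3 -0.1  0.2] gap 0.0372 q [ 40.2  24.2 101.9 -23.6  75.1  49.7]
```

Still closing; then lift.

Emit:
arm_command(
  rows=[
    [0,0,0,0,0,0,0.1],
    [0,0,0,0,0,0,0.1],
    [0,0,0,0,0,0,0.1],
    [0,0,0,0,0,0,0.1],
    [0,0,0,0,0,0,0.1],
    [0,0,0,0,0,0,0.1],
  ],
)

```text
clock: 3.55
eef_pos: [0.4954, 0.3119, 0.1441]
ee_rot: [[0.009, 1.0, 0.014], [-0.498, 0.017, -0.867], [-0.867, 0.001, 0.498]]
force: [-0.0, -0.2, -0.2]
finger_gap: 0.0256
```

Emit:
arm_command(
  rows=[
    [-2,0,1,0,0,0,0.1],
    [-6,0,3.5,0,0,0,0.1],
    [-12,0,7,0,0,0,0.1],
    [-20,0,11.5,0,0,0,0.1],
    [-30,0,17.3,0,0,0,0.1],
    [-42,0,24.2,0,0,0,0.1],
    [-54,0,31.2,0,0,0,0.1],
    [-66,0,38.1,0,0,0,0.1],
    [-76,0,43.9,0,0,0,0.1],
    [-84,0,48.5,0,0,0,0.1],
    [-87,0,50,0,0,0,0.1],
    [-87,0,50,0,0,0,0.1],
  ],
)

```text
clock: 4.55
eef_pos: [0.4958, 0.3123, 0.246]
ee_rot: [[0.011, 1.0, 0.013], [-0.497, 0.017, -0.868], [-0.868, 0.003, 0.497]]
force: [0.4, -0.0, -1.8]
finger_gap: 0.0256
```

```bash
python3 look.py w3; python3 - <<'E'
from H import *
from cell import manip
d=manip.get_image("scene");pickle.dump(d,open("s3.pkl","wb"));a=d["frame"][130:330,220:440];cv2.imwrite("pics/s3.png",cv2.resize(a,None,fx=3,fy=3,interpolation=2))
E
```

```text
t=4.55 shift [-28.5  -3.7 -48. ] |56| turn [-0.11 -0.2  -0.14] |0.3| F [ 0.4 -0.  -1.8] gap 0.0256 q [ 40.2  18.2  98.2 -22.9  84.   45.9]
```

View pics/w3.png

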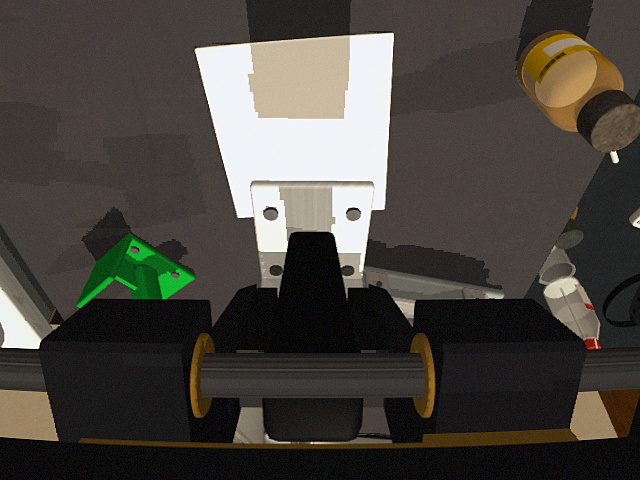

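View pics/s3.png

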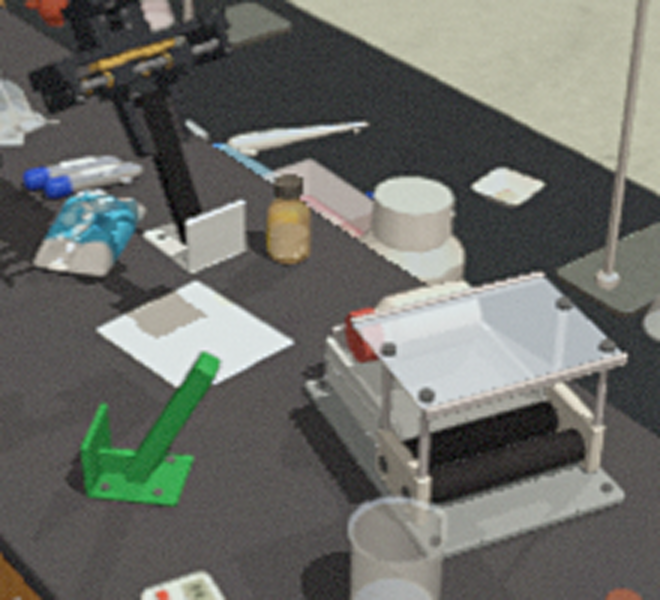

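```bash
cat >> H.py <<'E'
def staged(x,y,z,pr,yawoff=0):
    g=load("grasp");p=load("pw")
    # pusher->tool fixed transform from grasp (pusher sole at 3mm)
    A=np.eye(4);A[:3,:3]=R.from_euler('z',p[2]).as_matrix();A[:3,3]=[p[0],p[1],.003]
    G=np.eye(4);G[:3,:3]=g["ee_rot"];G[:3,3]=g["eef_pos"]
    X=np.linalg.inv(A)@G
    B=np.eye(4);B[:3,:3]=R.from_euler('z',pr[2]+yawoff).as_matrix();B[:3,3]=pl(pr,[(x,y,z)])[0]
    W=B@X; return W[:3,:3],W[:3,3]
E
python3 - <<'E'
from H import *
T=load("top0");pr,pm,pp=load("fit")
def ray(d,px,z):
    u=cv2.undistortPoints(np.array([[px]],float),d["camera_matrix"],np.array(d["distortion"]))[0,0]
    v=d["T"][:3,:3]@np.array([u[0],-u[1],-1]);o=d["T"][:3,3];return o+v*(z-o[2])/v[2]
print("amber",ray(T,(222,181),.091))
Rt,t=staged(-215,0,80,pr);print(t);delta(Rt,t)
E
```

```text
amber [0.65598407 0.30050429 0.091     ]
[0.65029322 0.21560337 0.22109936]
t=4.65 shift [ 69.3 153.5  74.2] |184| turn [ 1.325e+01 -1.000e-02 -7.590e+00] |15.3| F [-0.5  0.5 -1.4] gap 0.0254 q [ 40.2  18.3  98.3 -22.9  83.9  45.9]
```

Emit:
arm_command(
  rows=[
    [3,7,4,0.6,0,-0.3,0.1],
    [9,21,10,1.8,0,-1,0.1],
    [18,40,19,3.5,0,-2,0.1],
    [28,62,30,5.4,0,-3.1,0.1],
    [38,85,41,7.3,0,-4.2,0.1],
    [48,107,52,9.2,0,-5.3,0.1],
    [58,128,62,11,0,-6.3,0.1],
    [65,143,69,12.4,0,-7,0.1],
    [69,153.5,74,13.2,0,-7.6,0.1],
    [69,153.5,74,13.2,0,-7.6,0.1],
    [69,153.5,74,13.2,0,-7.6,0.1],
  ],
)

```text
clock: 5.57
eef_pos: [0.6504, 0.2154, 0.2206]
ee_rot: [[-0.124, 0.969, -0.214], [-0.483, -0.248, -0.84], [-0.867, -0.001, 0.499]]
force: [0.1, -0.4, -2.2]
finger_gap: 0.0258
```

```bash
python3 look.py w4; python3 - <<'E'
from H import *
from cell import manip
pr,pm,pp=load("fit")
for n,y0,y1,x0,x1 in(("scene",130,330,260,460),("top",140,280,240,440)):
    d=manip.get_image(n);pickle.dump(d,open(n+"4.pkl","wb"));a=d["frame"][y0:y1,x0:x1];cv2.imwrite(f"pics/{n}4.png",cv2.resize(a,None,fx=3,fy=3,interpolation=2))
Rt,t=staged(-215,0,80,pr);delta(Rt,t)
E
```

```text
t=5.57 shift [ -76.7 -192.2  -81. ] |222| turn [-13.26  -0.09   7.7 ] |15.3| F [ 0.1 -0.4 -2.2] gap 0.0258 q [ 25.1  29.7  84.8 -22.7  85.9  45.2]
t=5.72 shift [1.1 1.  0.6] |2| turn [ 0.12 -0.02 -0.01] |0.1| F [ 0.4 -0.3 -2. ] gap 0.0258 q [ 25.3  29.6  84.9 -22.7  85.9  45.2]
```

View pics/w4.png

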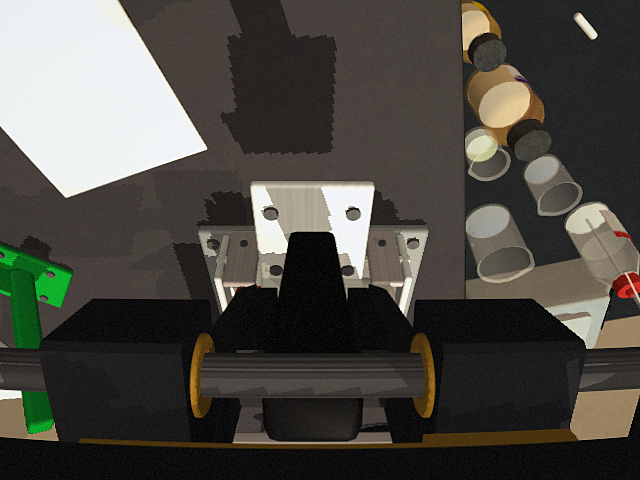

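View pics/scene4.png

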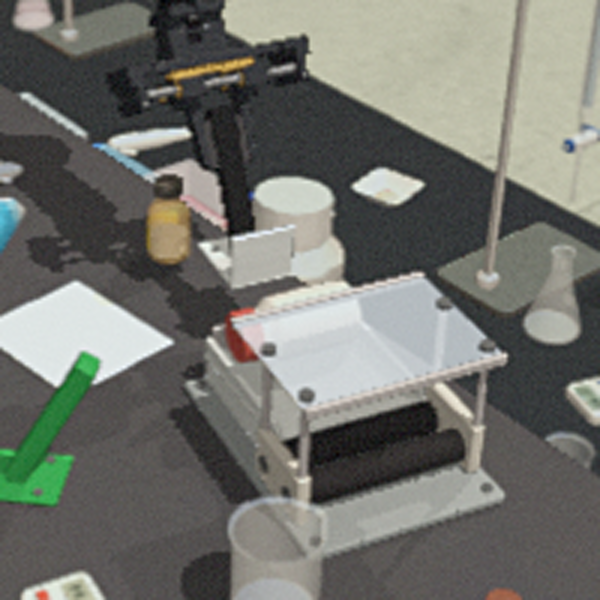

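View pics/top4.png

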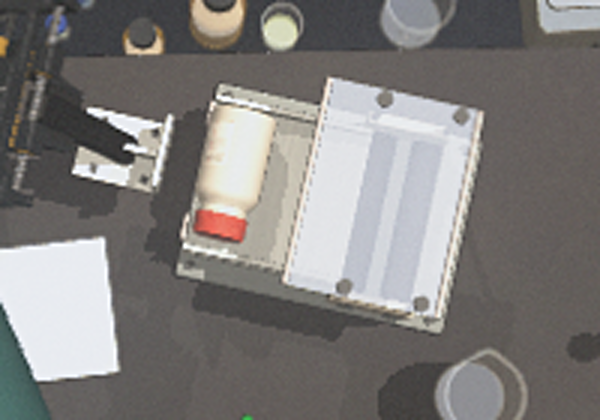

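```bash
python3 - <<'E'
from H import *
pr,pm,pp=load("fit")
T=load("top4");S=load("scene4")
P=pl(pr,[(-215,32,136),(-215,-32,136),(-295,32,86),(-295,-32,86)])
print(((proj(T,P)-[240,140]+.5)*3-.5).round(1).tolist())
P=pl(pr,[(-215,32,136),(-215,-32,136),(-215,32,80),(-215,-32,80)])
print(((proj(S,P)-[260,130]+.5)*3-.5).round(1).tolist())
for n,x0,y0 in(("top4",255,165),("scene4",320,195)):
    a=load(n)["frame"][y0:y0+55,x0:x0+60]; cv2.imwrite(f"pics/{n}z.png",cv2.resize(a,None,fx=10,fy=10,interpolation=2))
P=pl(pr,[(-215,32,136),(-215,-32,136),(-295,32,86),(-295,-32,86)])
print(((proj(T,P)-[255,165]+.5)*10-.5).round(0).tolist())
P=pl(pr,[(-215,32,136),(-215,-32,136),(-215,32,80),(-215,-32,80)])
print(((proj(S,P)-[320,195]+.5)*10-.5).round(0).tolist())
E
```

```text
[[169.6, 111.9], [152.8, 182.7], [85.2, 103.2], [68.7, 171.3]]
[[295.3, 225.1], [233.1, 239.1], [293.0, 275.4], [232.1, 289.9]]
[[416.0, 124.0], [361.0, 360.0], [135.0, 95.0], [80.0, 322.0]]
[[385.0, 101.0], [178.0, 148.0], [378.0, 269.0], [175.0, 318.0]]
```

View pics/top4z.png

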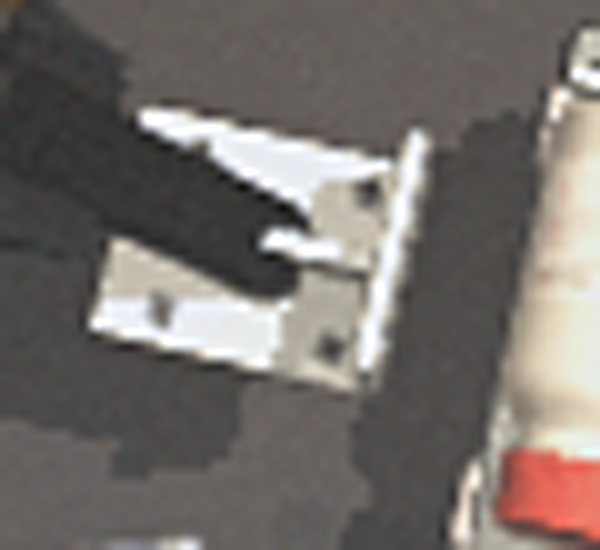

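View pics/scene4z.png

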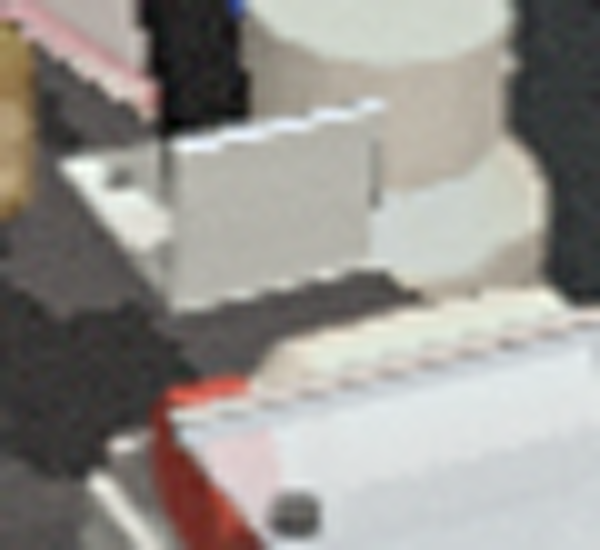

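```bash
python3 - <<'E'
from H import *
pr,pm,pp=load("fit")
for x in(-195,-50):
    Rt,t=staged(x,0,50,pr);delta(Rt,t)
E
```

```text
t=5.72 shift [37.   0.9  3. ] |37| turn [ 0.12 -0.02 -0.01] |0.1| F [ 0.4 -0.3 -2. ] gap 0.0258 q [ 25.3  29.6  84.9 -22.7  85.9  45.2]
t=5.72 shift [109.3   0.4 128.7] |169| turn [ 0.12 -0.02 -0.01] |0.1| F [ 0.4 -0.3 -2. ] gap 0.0258 q [ 25.3  29.6  84.9 -22.7  85.9  45.2]
```

Emit:
arm_command(
  rows=[
    [2,0,0,0,0,0,0.1],
    [6,0,0,0,0,0,0.1],
    [12,0.3,0,0,0,0,0.1],
    [19,0.5,0,0,0,0,0.1],
    [26,0.8,0,0,0,0,0.1],
    [32,0.9,1,0,0,0,0.1],
    [36,0.9,2,0,0,0,0.1],
    [37,0.9,3,0,0,0,0.1],
    [37,0.9,3,0,0,0,0.1],
    [37,0.9,3,0,0,0,0.1],
  ],
)

```text
clock: 6.55
eef_pos: [0.6464, 0.1952, 0.1913]
ee_rot: [[-0.122, 0.969, -0.214], [-0.483, -0.247, -0.84], [-0.867, 0.001, 0.498]]
force: [-0.0, -0.7, -2.8]
finger_gap: 0.0256
```

```bash
cat > view.py <<'E'
import sys
from H import *
from cell import manip
n=sys.argv[1];x=float(sys.argv[2]);pr,pm,pp=load("fit")
Rt,t=staged(x,0,50,pr);delta(Rt,t)
ims=[]
for c,y0,y1,x0,x1 in(("scene",180,320,310,440),("top",150,260,270,410)):
    a=manip.get_image(c)["frame"][y0:y1,x0:x1];ims.append(cv2.resize(a,(390,int(390*(y1-y0)/(x1-x0))),interpolation=2))
h=max(i.shape[0] for i in ims)
cv2.imwrite(f"pics/{n}.png",np.hstack([cv2.copyMakeBorder(i,0,h-i.shape[0],0,10,0) for i in ims]))
E
python3 view.py v5 -50
```

```text
t=6.55 shift [ 72.   -1.5 125. ] |144| turn [ 0.02 -0.03 -0.01] |0.0| F [-0.  -0.7 -2.8] gap 0.0256 q [ 23.9  29.8  88.  -23.3  82.4  45.5]
```

View pics/v5.png

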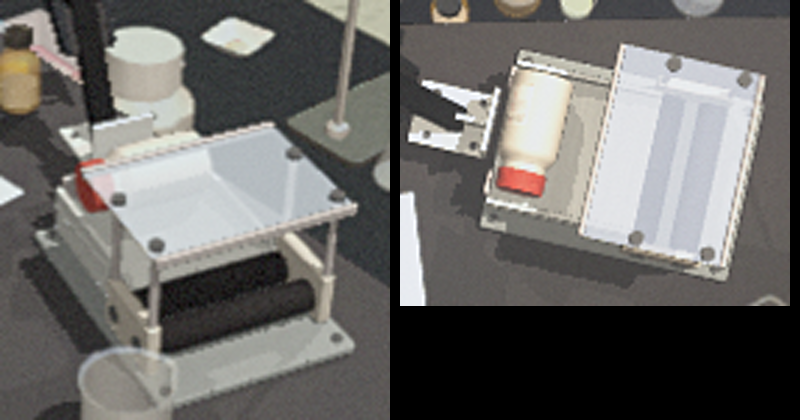

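Emit:
arm_command(
  rows=[
    [0.5,0,0.9,0,0,0,0.1],
    [1.5,0,2.6,0,0,0,0.1],
    [3,0,5.2,0,0,0,0.1],
    [4.5,0,7.8,0,0,0,0.1],
    [6,0,10.4,0,0,0,0.1],
    [7,0,12.1,0,0,0,0.1],
    [8,0,13.9,0,0,0,0.1],
    [9,0,15.6,0,0,0,0.1],
    [10,-0.1,17.3,0,0,0,0.1],
    [11,-0.2,19,0,0,0,0.1],
    [12.2,-0.3,21.2,0,0,0,0.1],
    [13.5,-0.4,23.4,0,0,0,0.1],
  ],
)

```text
clock: 7.65
eef_pos: [0.6393, 0.1694, 0.1913]
ee_rot: [[-0.121, 0.969, -0.214], [-0.483, -0.246, -0.841], [-0.867, 0.001, 0.498]]
force: [-0.2, 0.6, -1.2]
finger_gap: 0.0256
```

Emit:
arm_command(
  rows=[
    [1.4,0,2.4,0,0,0,0.1],
    [2.8,0,4.8,0,0,0,0.1],
    [4.2,0,7.3,0,0,0,0.1],
    [5.6,0,9.7,0,0,0,0.1],
    [7,0,12.1,0,0,0,0.1],
    [8.4,0,14.5,0,0,0,0.1],
    [9.8,0,17,0,0,0,0.1],
    [11.2,0,19.4,0,0,0,0.1],
    [12.6,0,21.8,0,0,0,0.1],
    [14,0,24.2,0,0,0,0.1],
    [15.4,0,26.6,0,0,0,0.1],
    [16.8,0,29,0,0,0,0.1],
  ],
)

```text
clock: 8.65
eef_pos: [0.6309, 0.1365, 0.1909]
ee_rot: [[-0.122, 0.969, -0.214], [-0.483, -0.246, -0.84], [-0.867, 0.001, 0.498]]
force: [-0.3, 1.2, -0.9]
finger_gap: 0.0258
```

```bash
python3 view.py v6 -50
```

```text
t=8.65 shift [41.5 -1.  72.6] |84| turn [ 0.04 -0.02 -0.01] |0.0| F [-0.3  1.2 -0.9] gap 0.0258 q [ 20.1  26.1  93.5 -24.8  79.4  43.1]
```

View pics/v6.png

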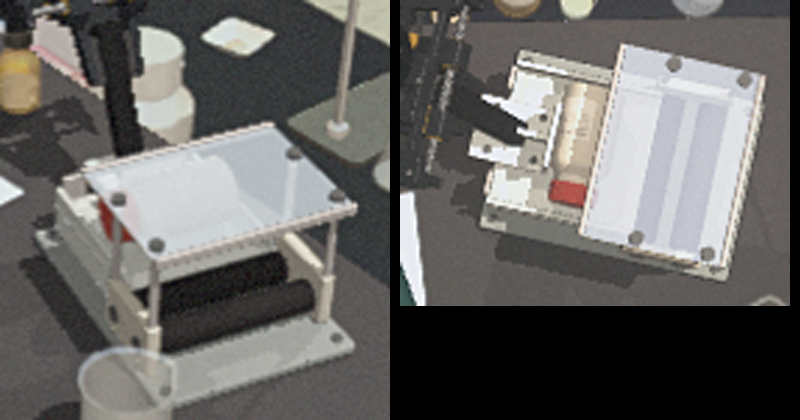

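The bottle is rolling square in front of the blade, with its red cap now at about (570,190) in the top crop. Continuing.

Emit:
arm_command(
  rows=[
    [1.4,0,2.5,0,0,0,0.1],
    [2.9,0,5,0,0,0,0.1],
    [4.4,0,7.6,0,0,0,0.1],
    [5.9,0,10.2,0,0,0,0.1],
    [7.4,0,12.8,0,0,0,0.1],
    [8.9,0,15.4,0,0,0,0.1],
    [10.4,0,18,0,0,0,0.1],
    [11.9,0,20.6,0,0,0,0.1],
    [13.4,0,23.2,0,0,0,0.1],
    [14.9,0,25.8,0,0,0,0.1],
    [16.4,0,28.4,0,0,0,0.1],
    [17.8,0,30.8,0,0,0,0.1],
  ],
)

```text
clock: 9.75
eef_pos: [0.6221, 0.102, 0.1908]
ee_rot: [[-0.122, 0.969, -0.214], [-0.483, -0.246, -0.84], [-0.867, 0.001, 0.498]]
force: [0.2, 2.2, -0.4]
finger_gap: 0.0255
```

Emit:
arm_command(
  rows=[
    [1.2,0,2.1,0,0,0,0.1],
    [2.3,0,4,0,0,0,0.1],
    [3.3,0,5.7,0,0,0,0.1],
    [4.3,0,7.4,0,0,0,0.1],
    [5.3,0,9.2,0,0,0,0.1],
    [6.3,0,10.9,0,0,0,0.1],
    [7.3,0,12.6,0,0,0,0.1],
    [8.2,0,14.2,0,0,0,0.1],
    [9.1,0,15.8,0,0,0,0.1],
    [10,0,17.3,0,0,0,0.1],
    [10.9,0,18.9,0,0,0,0.1],
    [11.8,0,20.4,0,0,0,0.1],
  ],
)

```text
clock: 10.75
eef_pos: [0.6163, 0.0793, 0.1908]
ee_rot: [[-0.122, 0.969, -0.214], [-0.483, -0.246, -0.84], [-0.867, 0.001, 0.498]]
force: [0.7, 2.1, -1.0]
finger_gap: 0.0254
```

```bash
python3 view.py v7 -50
```

```text
t=10.75 shift [12.  -1.  21.4] |25| turn [ 0.03 -0.02 -0.01] |0.0| F [ 0.7  2.1 -1. ] gap 0.0254 q [ 16.   22.9  98.2 -26.3  76.6  40.5]
```

View pics/v7.png

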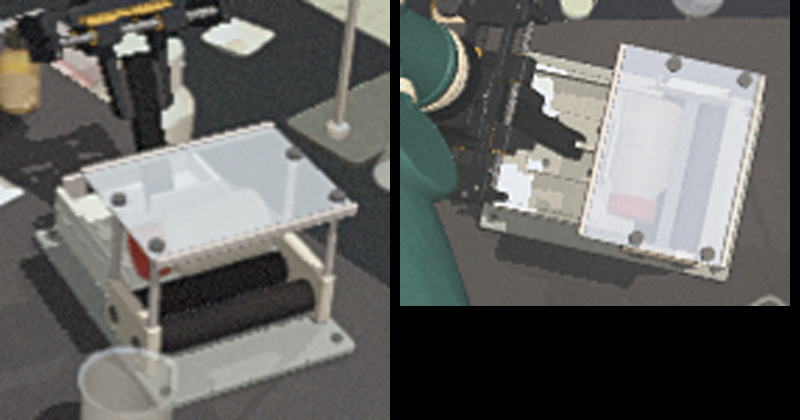

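Emit:
arm_command(
  rows=[
    [0.9,0,1.6,0,0,0,0.1],
    [1.8,0,3.1,0,0,0,0.1],
    [2.7,0,4.7,0,0,0,0.1],
    [3.6,0,6.2,0,0,0,0.1],
    [4.5,0,7.8,0,0,0,0.1],
    [5.4,0,9.3,0,0,0,0.1],
    [6.2,0,10.8,0,0,0,0.1],
    [7,0,12.1,0,0,0,0.1],
    [7.8,0,13.5,0,0,0,0.1],
    [8.5,0,14.7,0,0,0,0.1],
    [9.2,0,15.9,0,0,0,0.1],
    [9.9,0,17.1,0,0,0,0.1],
  ],
)

```text
clock: 11.85
eef_pos: [0.6113, 0.0601, 0.1906]
ee_rot: [[-0.122, 0.969, -0.214], [-0.483, -0.246, -0.84], [-0.867, 0.001, 0.498]]
force: [0.5, 0.0, -2.6]
finger_gap: 0.0259
```

```bash
python3 view.py v8 -50
```

```text
t=11.85 shift [ 1.9 -0.9  4.3] |5| turn [ 0.04 -0.    0.01] |0.0| F [ 0.5  0.  -2.6] gap 0.0259 q [ 14.6  21.9  99.6 -26.8  75.6  39.6]
```

View pics/v8.png

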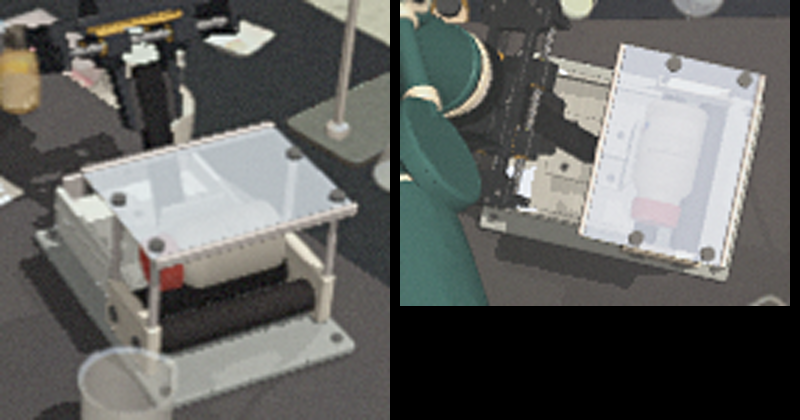

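Contact force has fallen to 0, so the bottle has just tipped over the first crest. I'll hold and look.

Emit:
arm_command(
  rows=[
    [0,0,0,0,0,0,0.1],
    [0,0,0,0,0,0,0.1],
    [0,0,0,0,0,0,0.1],
    [0,0,0,0,0,0,0.1],
    [0,0,0,0,0,0,0.1],
    [0,0,0,0,0,0,0.1],
    [0,0,0,0,0,0,0.1],
    [0,0,0,0,0,0,0.1],
  ],
)

```text
clock: 12.62
eef_pos: [0.6115, 0.0604, 0.1907]
ee_rot: [[-0.122, 0.969, -0.214], [-0.483, -0.246, -0.84], [-0.867, 0.001, 0.498]]
force: [0.4, -0.2, -2.3]
finger_gap: 0.0257
```

```bash
python3 view.py v9 -50
```

```text
t=12.62 shift [ 2.2 -1.   4.5] |5| turn [ 0.04 -0.02 -0.01] |0.0| F [ 0.4 -0.2 -2.3] gap 0.0257 q [ 14.6  21.9  99.6 -26.8  75.6  39.6]
```

View pics/v9.png

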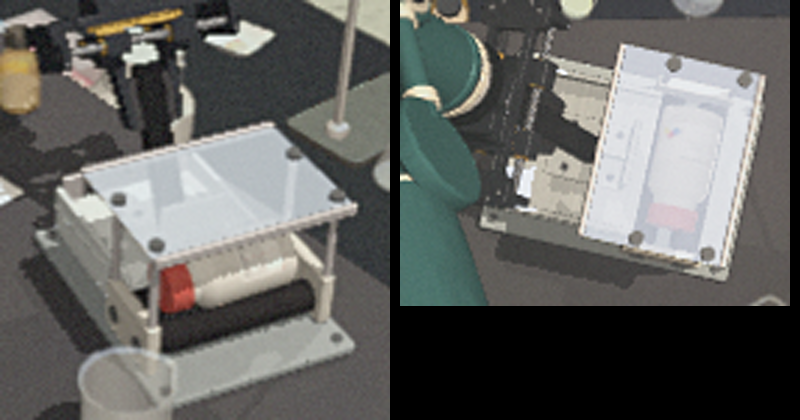

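The bottle is lying in the valley (top crop ~(685,165), along the rollers). Retreating level.

Emit:
arm_command(
  rows=[
    [-1,0,-1.7,0,0,0,0.1],
    [-4,0,-7,0,0,0,0.1],
    [-9,0,-15.6,0,0,0,0.1],
    [-16,0,-27.7,0,0,0,0.1],
    [-25,0,-43.3,0,0,0,0.1],
    [-34,0,-58.9,0,0,0,0.1],
    [-43,0,-74.5,0,0,0,0.1],
    [-52,0,-90,0,0,0,0.1],
    [-61,0,-105.7,0,0,0,0.1],
    [-70,0,-121.2,0,0,0,0.1],
    [-78,0,-135,0,0,0,0.1],
    [-84,0,-145.5,0,0,0,0.1],
  ],
)

```text
clock: 13.72
eef_pos: [0.6533, 0.2267, 0.1908]
ee_rot: [[-0.12, 0.97, -0.213], [-0.482, -0.244, -0.841], [-0.868, 0.001, 0.497]]
force: [-0.1, -0.3, -1.1]
finger_gap: 0.026
```

```bash
python3 view.py v10 -215; python3 - <<'E'
from H import *
g=load("grasp"); pr,pm,pp=load("fit")
delta(g["ee_rot"],g["eef_pos"]+[0,0,.1])
E
```

```text
t=13.72 shift [ 5.4 -0.2 10.1] |11| turn [ 0.13 -0.08 -0.08] |0.2| F [-0.1 -0.3 -1.1] gap 0.026 q [ 25.8  31.8  85.  -22.6  83.9  46.6]
t=13.82 shift [ -68.6 -173.8  -11.9] |187| turn [-13.07  -0.07   7.48] |15.1| F [-0.6  0.  -2.3] gap 0.0256 q [ 25.8  31.8  85.  -22.6  83.8  46.5]
```

View pics/v10.png

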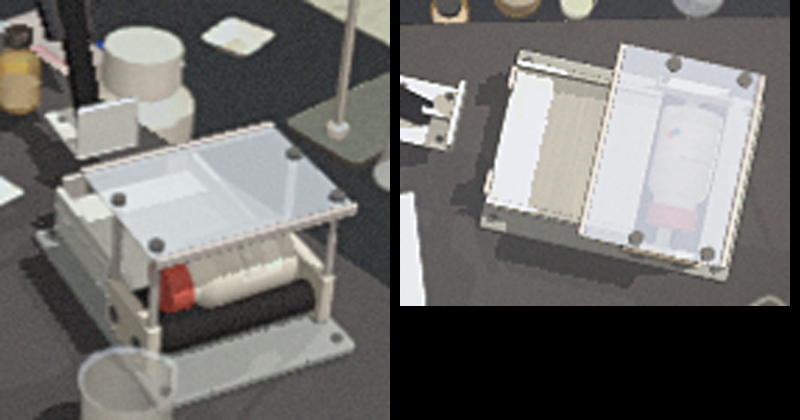

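Emit:
arm_command(
  rows=[
    [-12,-4,5,-0.3,0,0.2,0.1],
    [-28,-14,9,-1,0,0.6,0.1],
    [-42,-30,10,-2.2,0,1.3,0.1],
    [-52,-52,7,-3.9,0,2.2,0.1],
    [-58,-78,3,-5.8,0,3.3,0.1],
    [-62,-104,-2,-7.8,0,4.5,0.1],
    [-65,-130,-6,-9.8,0,5.6,0.1],
    [-67,-152,-9,-11.4,0,6.5,0.1],
    [-68,-166,-11,-12.5,0,7.2,0.1],
    [-68.6,-173.5,-12,-13.1,-0.1,7.5,0.1],
    [-68.6,-173.5,-12,-13.1,-0.1,7.5,0.1],
    [-68.6,-173.5,-12,-13.1,-0.1,7.5,0.1],
  ],
)

```text
clock: 14.82
eef_pos: [0.4961, 0.309, 0.2454]
ee_rot: [[0.009, 1.0, 0.012], [-0.499, 0.015, -0.866], [-0.866, 0.002, 0.499]]
force: [-0.8, -0.2, -2.0]
finger_gap: 0.0256
```

```bash
python3 - <<'E'
from H import *
g=load("grasp")
delta(g["ee_rot"],g["eef_pos"]+[0,0,.006]);delta(g["ee_rot"],g["eef_pos"])
E
python3 look.py w11
```

```text
t=14.82 shift [ 81.1  -0.8 -50.1] |95| turn [-0.13  0.07  0.02] |0.1| F [-0.8 -0.2 -2. ] gap 0.0256 q [ 40.   18.1  98.4 -23.   84.   45.8]
t=14.82 shift [ 86.3  -0.8 -53.1] |101| turn [-0.13  0.07  0.02] |0.1| F [-0.8 -0.2 -2. ] gap 0.0256 q [ 40.   18.1  98.4 -23.   84.   45.8]
t=14.82 shift [-30.9  -4.1 -50.5] |59| turn [-0.19 -0.04 -0.01] |0.2| F [-0.8 -0.2 -2. ] gap 0.0256 q [ 40.   18.1  98.4 -23.   84.   45.8]
```

View pics/w11.png

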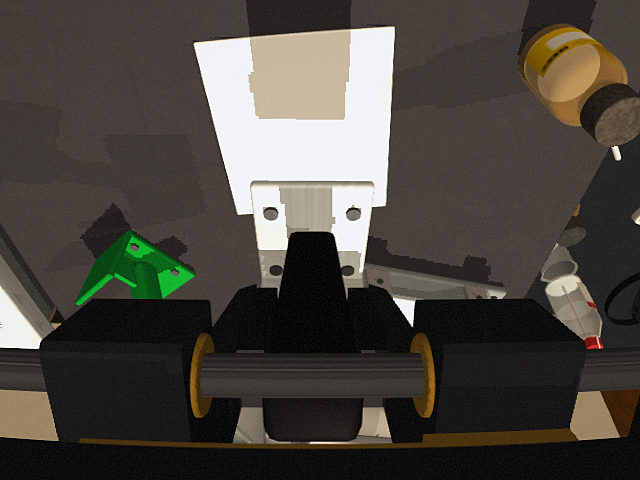

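Emit:
arm_command(
  rows=[
    [3,0,-2,0,0,0,0.1],
    [10,-0.2,-6,0,0,0,0.1],
    [20,-0.4,-12,0,0,0,0.1],
    [31,-0.6,-19,0,0,0,0.1],
    [42,-0.8,-26,0,0,0,0.1],
    [53,-0.8,-33,0,0,0,0.1],
    [63,-0.8,-39,0,0,0,0.1],
    [71,-0.8,-44,0,0,0,0.1],
    [77,-0.8,-48,0,0,0,0.1],
    [81,-0.8,-50,0,0,0,0.1],
    [81,-0.8,-50,0,0,0,0.1],
    [81,-0.8,-50,0,0,0,0.1],
  ],
)

```text
clock: 15.87
eef_pos: [0.495, 0.312, 0.1494]
ee_rot: [[0.008, 1.0, 0.012], [-0.5, 0.015, -0.866], [-0.866, 0.0, 0.5]]
force: [-1.0, -0.2, -2.2]
finger_gap: 0.0258
```

```bash
python3 - <<'E'
from H import *
g=load("grasp")
delta(g["ee_rot"],g["eef_pos"])
E
```

```text
t=15.87 shift [ 4.7  0.5 -2.5] |5| turn [-0.09  0.1   0.1 ] |0.2| F [-1.  -0.2 -2.2] gap 0.0258 q [ 40.3  23.9 101.7 -23.5  75.7  49.6]
```

Lowering the last 5.4 mm slowly, with the force watched.

Emit:
arm_command(
  rows=[
    [0.9,0,-0.5,0,0,0,0.1],
    [1.8,0,-1,0,0,0,0.1],
    [2.6,0,-1.5,0,0,0,0.1],
    [3.3,0,-1.9,0,0,0,0.1],
    [3.9,0,-2.2,0,0,0,0.1],
    [4.4,0,-2.5,0,0,0,0.1],
    [4.7,0,-2.7,0,0,0,0.1],
    [4.7,0,-2.7,0,0,0,0.1],
    [4.7,0,-2.7,0,0,0,0.1],
  ],
)

```text
clock: 16.62
eef_pos: [0.4949, 0.312, 0.1441]
ee_rot: [[0.008, 1.0, 0.012], [-0.5, 0.015, -0.866], [-0.866, 0.0, 0.5]]
force: [-0.5, -0.1, -0.7]
finger_gap: 0.0256
```

```bash
python3 - <<'E'
from H import *
g=load("grasp")
delta(g["ee_rot"],g["eef_pos"])
from cell import manip
ims=[]
for c,y0,y1,x0,x1 in(("scene",170,290,230,340),("top",200,290,205,300)):
    a=manip.get_image(c)["frame"][y0:y1,x0:x1];ims.append(cv2.resize(a,(390,420),interpolation=2))
cv2.imwrite("pics/v12.png",np.hstack(ims))
E
```

```text
t=16.62 shift [0.  0.5 0.1] |1| turn [-0.1   0.09  0.1 ] |0.2| F [-0.5 -0.1 -0.7] gap 0.0256 q [ 40.3  24.3 101.9 -23.5  75.2  49.9]
```

View pics/v12.png

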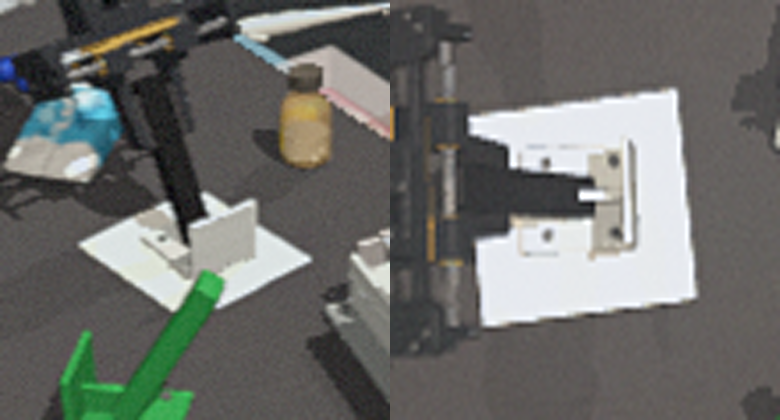

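Emit:
arm_command(
  rows=[
    [0.3,0,-0.2,0,0,0,0.1],
    [0.5,0,-0.3,0,0,0,0.1],
    [0.5,0,-0.3,0,0,0,0.1],
    [0.5,0,-0.3,0,0,0,0.1],
  ],
)

```text
clock: 17.05
eef_pos: [0.495, 0.3121, 0.1438]
ee_rot: [[0.008, 1.0, 0.012], [-0.5, 0.014, -0.866], [-0.866, 0.001, 0.5]]
force: [-0.9, 1.2, 3.2]
finger_gap: 0.0259
```

Emit:
arm_command(
  rows=[
    [0,0,0,0,0,0,0.32],
    [0,0,0,0,0,0,0.36],
    [0,0,0,0,0,0,0.45],
    [0,0,0,0,0,0,0.6],
    [0,0,0,0,0,0,0.8],
    [0,0,0,0,0,0,1],
    [0,0,0,0,0,0,1],
    [0,0,0,0,0,0,1],
    [0,0,0,0,0,0,1],
    [0,0,0,0,0,0,1],
  ],
)

```text
clock: 17.88
eef_pos: [0.4949, 0.312, 0.1433]
ee_rot: [[0.008, 1.0, 0.012], [-0.5, 0.015, -0.866], [-0.866, 0.0, 0.5]]
force: [-0.3, 0.4, -0.9]
finger_gap: 0.0829
```

Back off along the handle.

Emit:
arm_command(
  rows=[
    [-3,0,0,0,0,0,1],
    [-10,0,0,0,0,0,1],
    [-22,0,0,0,0,0,1],
    [-36,0,0,0,0,0,1],
    [-52,0,0,0,0,0,1],
    [-70,0,0,0,0,0,1],
    [-88,0,0,0,0,0,1],
    [-106,0,0,0,0,0,1],
    [-124,0,0,0,0,0,1],
    [-138,0,0,0,0,0,1],
    [-147,0,0,0,0,0,1],
    [-150,0,0,0,0,0,1],
  ],
)

```text
clock: 18.88
eef_pos: [0.4942, 0.3885, 0.2758]
ee_rot: [[0.01, 1.0, 0.012], [-0.497, 0.015, -0.867], [-0.868, 0.003, 0.497]]
force: [0.1, -0.2, 0.4]
finger_gap: 0.0878
```

Emit:
arm_command(
  rows=[
    [0,0,0,0,0,0,1],
    [0,0,0,0,0,0,1],
    [0,0,0,0,0,0,1],
    [0,0,0,0,0,0,1],
  ],
)

```text
clock: 19.22
eef_pos: [0.4934, 0.3862, 0.272]
ee_rot: [[0.006, 1.0, 0.013], [-0.501, 0.014, -0.865], [-0.865, -0.001, 0.501]]
force: [-0.3, 0.8, 0.3]
finger_gap: 0.088
```

```bash
python3 - <<'E'
from H import *
from cell import manip
ims=[]
for c,y0,y1,x0,x1 in(("scene",160,330,230,450),("top",150,280,200,420)):
    d=manip.get_image(c);cv2.imwrite(f"pics/{c}13.png",d["frame"]);a=d["frame"][y0:y1,x0:x1];ims.append(cv2.resize(a,(600,300),interpolation=2))
cv2.imwrite("pics/v13.png",np.vstack(ims))
print(manip.read_state()["clock"],manip.read_state()["force"])
E
```

```text
19.3167 [ 0.02152721 -1.04153542  0.57306692]
```

View pics/v13.png

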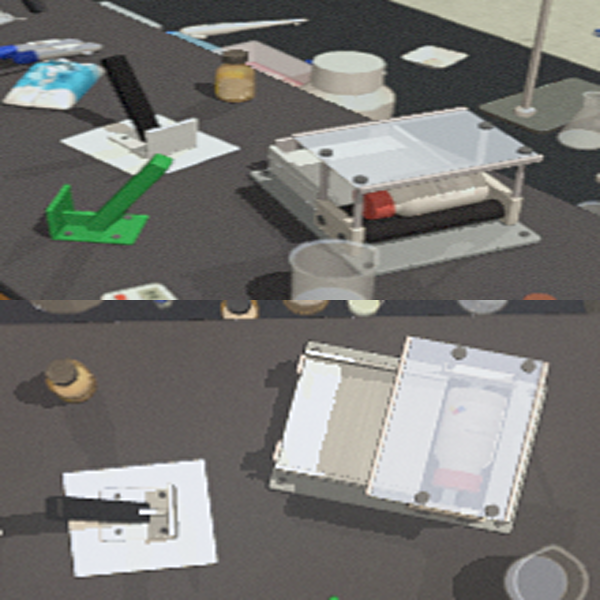

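View pics/scene13.png

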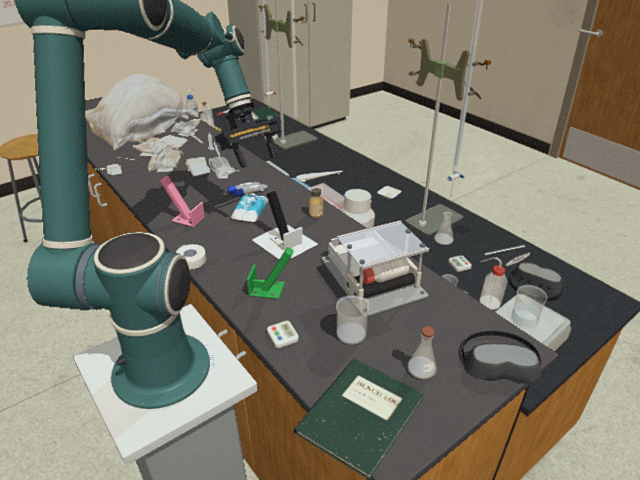

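The pusher stands upright on the mat at (278,237), the bottle lies in the valley at (387,268), and the beaker, flask and amber bottle haven't moved. Handing in.

```bash
python3 -c "
from cell import manip
print(manip.finish_job())"
```

```text
the job is handed in; nothing more can be done
None
```

The bottle is in the valley between the two rollers, and the pusher is back upright on its white mat, released. I handed the job in at about 19 s of the 53 s allowed.

- **Pusher:** I used the aluminium pusher with the black handle. I gripped it 112 mm along the handle instead of the 95 mm suggested, because at 95 mm the gripper's body would have met the handle's end.
- **Push:** I rolled the bottle up at roughly 20–36 mm/s. The measured force along the push direction was about 2 N at the points I read it. That force fell to zero as the bottle tipped over the first crest, and I stopped there.
- **Last checks:** The pictures before handing in show the bottle lying along the rollers, unmoved since I drew the pusher away. The pusher's sole is wholly inside the mat, the gripper is clear, and the beaker, flask and brown bottle are where they started.
- **Disagreements:** The wrist camera and the fixed cameras disagreed by about 3–4 mm on where the pusher was, so I used the wrist camera for the grasp. The top view also showed the blade about 3 mm off where I expected it before the push. Both were well within the clearances.

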